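Hold the tool chest lid at its balance point

TASK

The lid stay of the small grey tool chest is to be refitted, and the lid must be held still for it. First take the small carton off the shut lid and put it in the round steel dish; then lift the lid by its front bar to its balance point, where its weight stands right above the hinge and it would fall neither shut nor open (the lid is deep, so this is about 22 degrees short of upright), without letting it fall over backwards. Finish while still holding the bar in the gripper with the lid there; leave the flashlight and the screw jar alone.

Things in the scene. Friction and masses are not known exactly. Their poses are not given: they have to be found in the camera images.
- chest: Grey steel tool chest (with its lid). The base is fixed, an open box 150 (x) x 200 (y) x 85 mm high. Origin: centre of its underside, on the bench; x points to its rear (hinge side), y to its left, z up. Its front with the lid's bar faces the robot, turned by at most about 0.45 rad.
- chest_hinge (a point): Middle of the hinge line, on the rear top edge of the base, 75 mm behind the chest's origin and 85 mm above the bench; the hinge runs along the chest's y. Axes as chest; fixed.
- chest_lid (a joint): Angle of the lid in rad: 0 shut, growing as the front edge rises and swings to the rear, stop at 1.95. The lid (0.6 kg, nearly free hinge, no spring) is a deep steel cover 150 x 200 x 50 mm high on top of the base, its shut top 135 mm above the bench. It balances at 1.18 rad; below that it falls shut, beyond it falls open.
- lid_weight (a point): Centre of mass of the lid: in the shut lid's frame (axes as the chest's, origin at chest_hinge) at x -84, z +35 mm. Balanced when it is straight above chest_hinge.
- lid_bar (a point): Middle of the lid's front pull bar: round steel, 10 mm thick, 104 mm long straight along the chest's y, 40 mm off the lid's front (centre to face). In the lid's frame at x -190, z +25 mm from chest_hinge; 110 mm above the bench when shut. A gripper pointing down, fingers before and behind the bar, can carry it through the swing, the bar turning between the pads.
- carton: Small yellow and red cardboard carton, rigid, 34 (x) x 62 (y) x 26 mm high, 0.08 kg, lying flat on the shut lid. Origin: centre of its underside.
- parts_dish: Round pressed-steel parts dish, loose, 0.25 kg, 117 mm across the rim, 26 mm high; the inside slopes like a shallow cone from the rim to a flat about 40 mm wide, 2 mm above the bench, so the carton rests some 10 mm above the bench. Origin: centre of its underside.
- flashlight: Black flashlight lying on the bench, 34 x 126 x 34 mm. A bystander. Origin: centre of its underside.
- screw_jar: Jar of screws with a black lid standing on the bench, 60 mm across, 76 mm high. A bystander. Origin: centre of its underside.
There are look-alikes about, which are no part of the job. There is more than one size of the carton; the one meant has the size given above.

How it is judged:
By the outcome, as a careful person would: the job done as asked, in the order asked, and still so for the second after the job is handed in, while the arm keeps its last pose, push and grip.
It also fails if it takes over 56 s, if anything falls off the work surface, if the arm or the gripper's body presses on something with over 40 N, if the wrist force passes 120 N, or if a joint passes its speed limit or range.

ROBOT

A 6-joint arm with a two-finger parallel gripper is mounted at the origin on a cart in front of the work surface, level with it; the furniture and walls round the work are solid. World frame = base frame: x ahead of the robot, y to its left, z up, the work surface at z = 0. Lengths are in mm, angles in rad, forces in N, time in s.
With the tool pointing down it reaches from about 375 to 925 mm from the base axis. Payload 5.7 kg.
Tool frame: the origin (TCP) lies at the very end of the fingers, on their centre line; the grasp point (between the pads) lies 19 mm behind it; z points along the fingers, y is the line along which they close (so a half turn about z gives the same grasp; the last joint's range is limited). The gripper opens to 88 mm and grips with 3 to 60 N. Pads are 20 mm wide; open, the fingers measure 115 mm over their backs; the gripper's body (75 mm by 178 mm) begins 61 mm behind the grasp point.
Start: joints at [-1.322, 0.359, 1.51, -0, 1.272, -0.115], TCP at [213.48, -560.704, 222.623] pointing down, gripper open.
Joint ranges: [-2.97, 2.97], [-1.01, 2.36], [0.21, 2.38], [-0.96, 4.11], [0.2, 2.71], [-2.98, 2.98]. Speed limits (rad/s): [2.39, 2.39, 3.14, 3.14, 3.14, 3.14].

INTERFACE

Orientations are given as a unit quaternion [x, y, z, w].
In Python, from bench import bot, eyes, ticket gives the robot as it stands.
- The arm moves only by the tool advance, called after "Emit:" as name(argument=value, ...), one argument or row to a line, values as JSON. Schema: {"type":"object","properties":{"motion":{"type":"array","items":{"type":"object","properties":{"d":{"type":"array","items":{"type":"number"},"minItems":3,"maxItems":3},"turn":{"type":"number"},"jaw":{"type":"number"}},"additionalProperties":false,"required":["jaw"]},"minItems":1,"maxItems":10},"force":{"type":"number"},"only":{"type":"string"},"quiet":{"type":"boolean"},"lines":{"type":"string"}},"required":["motion"],"additionalProperties":false}. motion is a list of rows, 1 to 10 of them, each an object with the fields d (a list: dx, dy, dz in normalised numbers (1 is 500 mm)), turn (a turn about the tool's z in a scale on which 1.0 is 120 degrees), jaw (the finger opening in mm); a field left out counts as zero (the opening has to be given); each row is the pose to reach, as a shift and turn from the pose commanded when the call began, along the tool's axes at that moment; what a row does not reach only later rows make up. A row lasts 1/8 s, in which the tool goes at most 62.5 mm and 0.188 rad, less where a joint would pass 70% of its speed; a pose out of reach is approached as far as the arm can. The fingers move at their own pace and stop on an object; force is the grip in N (left out, the last holds). Time passes only in rows, so rows that do not move let the fingers close. The tool returns the time, the measured TCP pose, the force, the opening and the grip force at its end. only (a regular expression) keeps the lines of the reply that match it, lines (a string "A,B") keeps lines A to B, and quiet returns only ok. Input that does not fit is refused with a message, and nothing moves.
- bot.state(): the state, without advancing time (a new reading comes with each control period).
- eyes.camera(name): name is "side" or "top" or "wrist"; returns a dict with "image" (400x640x3 uint8, red, green, blue), "intrinsics" (3x3 intrinsics, pixels), "k1" (the pictures are not rectified: a ray, as slopes to the right and down, at radius r is drawn at 1 + k1 r^2 times it, then the intrinsics apply), "R" (3x3) and "t" (3): a world point X has camera coordinates R X + t; the wrist camera has in their place "mount" (4x4, takes a point from camera to tool coordinates, whose origin is the TCP and whose axes are the flange's). Camera axes: x right, y down, z forward; pixel columns grow to the right and rows downward; lengths in mm; the calibration is good to about 2 mm. A picture is of the moment at which its call begins: read the wrist's pose just before it. There is no depth.
- ticket.sign_off(): hands the job in; it is judged then, once.
The state is a dict: "time": time; "joint_positions": joint angles; "dq": joint speeds; "effort": joint torques, N m; "eef_pos": TCP position; "tcp_rot": TCP orientation; "force": force on the tool from outside, world axes, zero at the start; "wrist_torque": the same for the moment, N m; "gripper_width": finger opening in mm; "grip_force": force on a finger pad.
Only numpy, scipy, OpenCV 4.12 (cv2) and the standard library are available. Lean on these libraries where they do the work, as an engineer would, in place of code of your own. Each camera call takes 0.05 s, during which the arm holds its last target. There are 200 camera calls.

## Working session

There is one attempt and no reset: what is moved stays moved. The work goes in short steps, Python scripts to look and compute and a tool call to move; the robot and the scene stay as the last step left them, time stands still between calls to the robot, and variables do not carry over. Pictures are saved under pics/ and viewed, at most 10 in all, crops included, and the job is handed in when it is done.

```bash
mkdir -p pics; ls; python3 - <<'E'
from bench import bot,eyes
import cv2,numpy as np
s=bot.state();print(s)
for n in("side","top"):
    c=eyes.camera(n);cv2.imwrite(f"pics/{n}0.png",c["image"][:,:,::-1]);np.savez(f"{n}0.npz",**c);print(n,c["intrinsics"].tolist(),c["k1"],c["R"],c["t"])
E
```

```text
pics
{'time': 0.0, 'joint_positions': array([-1.32210224e+00,  3.59440890e-01,  1.51139880e+00, -3.66651095e-05,
        1.27247594e+00, -1.15078355e-01]), 'dq': array([ 0.00078196,  0.00060284,  0.00010347, -0.00049263, -0.00012397,
       -0.00061575]), 'effort': array([-4.09780070e-03, -5.15380454e+01, -2.70736706e+01,  6.70241215e-02,
        3.49774095e-02, -1.35817827e-04]), 'eef_pos': array([ 213.30934528, -560.09204862,  221.86054907]), 'tcp_rot': array([ 9.83502911e-01,  1.80890248e-01, -7.49902324e-05, -8.58393049e-04]), 'force': array([-0.10346317,  0.15381309, -0.03800939]), 'wrist_torque': array([0.01873896, 0.01199691, 0.00894443]), 'grip_force': 0.0, 'gripper_width': 87.65004170254673}
side [[448.13794089750036, 0.0, 313.90357017730344], [0.0, 448.13794089750036, 199.11549191485966], [0.0, 0.0, 1.0]] -0.12111432513421902 [[-0.97820352 -0.20693007 -0.01725737]
 [-0.09115998  0.50262816 -0.85968296]
 [ 0.1865683  -0.83937172 -0.51053638]] [513.93239417 197.79516405 983.87416088]
top [[428.787480318705, 0.0, 320.3380201001027], [0.0, 428.787480318705, 198.26233805624463], [0.0, 0.0, 1.0]] -0.03804123725688887 [[ 0.00358825 -0.99996498 -0.00756015]
 [-0.99514048 -0.0028268  -0.09842474]
 [ 0.09839992  0.00787658 -0.99511578]] [-111.28505296  576.70774375 1144.78094979]
```

View pics/top0.png

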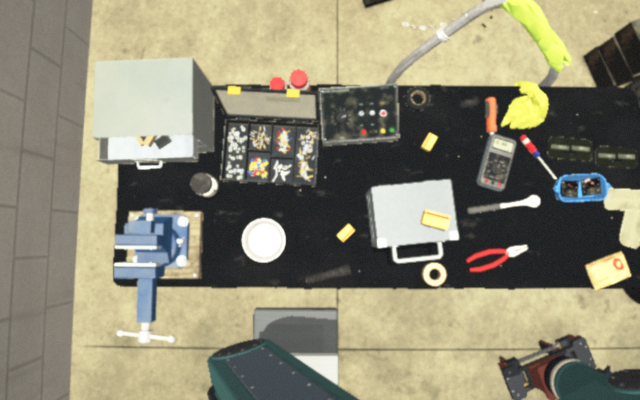

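View pics/side0.png

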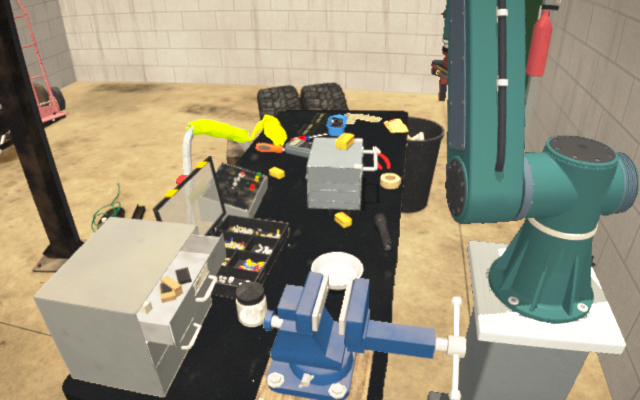

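The top view shows the chest lid centred near (413,212) with the carton on it at (435,219) and the bar at (417,257). The dish is at (264,240), the flashlight at (328,273), a tape roll at (434,273), the jar at (204,184), and small cartons lie on the bench at (346,232) and (429,142).

```bash
cat > h.py <<'E'
import cv2,numpy as np
def ray(c,px,T=None):
    K=c["intrinsics"];k1=float(c["k1"])
    d=(np.array(px,float)-[K[0,2],K[1,2]])/[K[0,0],K[1,1]];u=d.copy()
    for _ in range(20):u=d/(1+k1*(u@u))
    v=np.array([u[0],u[1],1])
    if T is not None:return T[:3,3],T[:3,:3]@v
    R=c["R"];return -R.T@c["t"],R.T@v
def plane(c,px,z,T=None):
    o,v=ray(c,px,T);return o+v*(z-o[2])/v[2]
def blobs(m,amin):
    cs,_=cv2.findContours(m.astype(np.uint8),cv2.RETR_EXTERNAL,cv2.CHAIN_APPROX_NONE)
    return [k for k in cs if cv2.contourArea(k)>amin]
def rect(c,k,z,T=None):
    P=np.array([plane(c,p[0],z,T)[:2] for p in k],np.float32);return cv2.minAreaRect(P)
E
python3 - <<'E'
from h import *
c=dict(np.load("top0.npz"));im=c["image"];h=cv2.cvtColor(im,cv2.COLOR_RGB2HSV)
y=(h[...,1]>100)&(h[...,2]>120)&(h[...,0]>8)&(h[...,0]<32)
for k in blobs(y,40):
    x0,y0,w,hh=cv2.boundingRect(k);print("yel",x0,y0,w,hh,rect(c,k,161),rect(c,k,26)[1])
g=((h[...,1]<50)&(h[...,2]>95));g[:165]=0;g[275:]=0;g[:,:220]=0;g[:,470:]=0
g|=y&(np.arange(400)[:,None]<260)&(np.arange(400)[:,None]>170)&(np.arange(640)>380)&(np.arange(640)<470)
for k in blobs(g,300):
    print("grey",cv2.boundingRect(k),rect(c,k,135),rect(c,k,26),cv2.approxPolyDP(k,3,True)[:,0].tolist())
v=cv2.resize(im[165:295,220:480],None,fx=3,fy=3,interpolation=cv2.INTER_CUBIC);cv2.imwrite("pics/crop1.png",v[:,:,::-1])
E
```

```text
yel 585 251 47 38 ((390.6705322265625, -806.7271118164062), (68.20832061767578, 103.55540466308594), 19.76753807067871) (77.11268615722656, 117.07426452636719)
yel 336 223 19 19 ((481.974609375, -170.69705200195312), (25.435401916503906, 44.27577209472656), 45.01304626464844) (28.755929946899414, 50.055850982666016)
yel 421 211 28 19 ((512.1627807617188, -386.2704162597656), (61.94709777832031, 33.00642776489258), 74.92566680908203) (70.03411865234375, 37.31533432006836)
yel 261 162 8 15 ((635.4356079101562, 26.50182342529297), (34.63546371459961, 17.176769256591797), 0.11008714139461517) (39.15696716308594, 19.419147491455078)
yel 421 132 17 20 ((704.9593505859375, -377.16973876953125), (27.348596572875977, 45.297386169433594), 62.68514633178711) (30.91886329650879, 51.21083450317383)
yel 485 98 12 33 ((775.4389038085938, -535.0917358398438), (82.3515853881836, 25.332422256469727), 3.918916702270508) (93.10236358642578, 28.639463424682617)
yel 286 88 15 10 ((828.552001953125, -41.34589767456055), (34.963768005371094, 23.21149444580078), 89.97754669189453) (39.528175354003906, 26.241
[... 473 characters left out ...]
6891632080078)
grey (241, 217, 45, 46) ((464.12823486328125, 30.855220794677734), (110.6685562133789, 108.83453369140625), 0.6327131390571594) ((464.3822021484375, 46.229103088378906), (122.04743194580078, 120.02481079101562), 0.6327693462371826) [[261, 217], [244, 228], [241, 244], [251, 259], [268, 262], [282, 252], [285, 234], [276, 221]]
grey (366, 179, 94, 85) ((509.987060546875, -339.8408203125), (200.244384765625, 216.47157287597656), 6.786194801330566) ((514.9562377929688, -362.58172607421875), (220.8334197998047, 238.72906494140625), 6.786200523376465) [[450, 179], [372, 186], [366, 197], [373, 244], [378, 248], [389, 246], [397, 263], [439, 259], [443, 255], [442, 243], [459, 238]]
```

View pics/crop1.png

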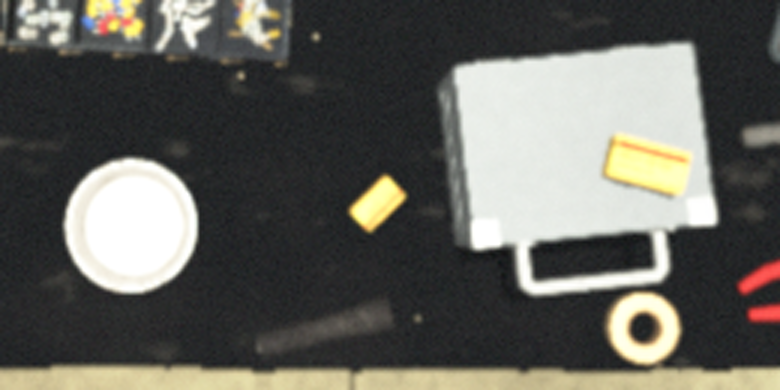

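The crop shows lid top corners at about (455,65), (693,43), (717,223), (470,250), the bar running (522,290) to (668,275), and the correct-size carton on the lid (62x33 mm). The tape roll sits just in front of the bar, right of its centre.

```bash
python3 - <<'E'
from h import *
c=dict(np.load("top0.npz"))
f=lambda p:np.array(p)/3+[220,165]-1/3
C=[plane(c,f(p),135)[:2] for p in[(455,65),(694,43),(717,223),(470,250)]]
RL,RR,FR,FL=C;print(C)
print([np.linalg.norm(a-b) for a,b in((RL,RR),(RR,FR),(FR,FL),(FL,RL))])
for a,b in((RR,RL),(FR,FL)):
    d=b-a;print("yaw",-np.arctan2(d[0],d[1]))
cen=np.mean(C,0);print("lid centre",cen)
d=(RL-RR)+(FL-FR);yaw=-np.arctan2(d[0],d[1]);ex=np.array([np.cos(yaw),np.sin(yaw)])
print("yaw",yaw,"hinge",cen+75*ex,"bar pred",cen-115*ex)
print("bar",plane(c,f((526,291)),110),plane(c,f((666,274)),110))
print("tape",plane(c,f((643,328)),15),"flash",plane(c,f((325,327)),30),"jar",plane(c,(204,184),70))
E
```

```text
[array([ 596.69968284, -237.17656763]), array([ 615.78136312, -436.62032318]), array([ 466.50675921, -451.76126538]), array([ 444.08907846, -248.28536635])]
[np.float64(200.35449121871406), np.float64(150.04051286900267), np.float64(204.7070929369532), np.float64(153.01438487502963)]
yaw 0.09538416401293297
yaw 0.10973108909785992
lid centre [ 530.76922091 -343.46088063]
yaw 0.10263471053997072 hinge [ 605.3745469 -335.7767845] bar pred [ 416.37438772 -355.24316137]
bar [ 409.69162087 -297.91444641  110.        ] [ 423.98391106 -415.58756981  110.        ]
tape [ 371.97287108 -419.60791121   15.        ] flash [ 373.35285336 -130.76192048   30.        ] jar [610.13695838 199.68310589  70.        ]
```

```bash
cat > go.py <<'E'
import sys,numpy as np
from bench import bot
from scipy.spatial.transform import Rotation as R
s=bot.state();r=R.from_quat(s["tcp_rot"]).as_matrix();th=np.arctan2(r[1,0],r[0,0])
x=[float(a) for a in sys.argv[1:]]
print("t",s["time"],"at",s["eef_pos"].round(1),"th",round(th,4),"tilt",r[:2,2].round(4),"F",s["force"].round(1),"w",round(s["gripper_width"],1))
if x:print("delta",(r.T@(np.array(x[:3])-s["eef_pos"])).round(1),"turn",round(th-x[3],3))
E
python3 go.py 512 -386 222 1.307
```

```text
t 0.1 at [ 213.3 -560.1  221.9] th 0.3638 tilt [-0.0004  0.0016] F [ 0.  -0.4 -0.8] w 88.2
delta [ 3.411e+02 -5.650e+01  1.000e-01] turn -0.943
```

Units first: shifts go in shares of 500 mm and turns go in shares of 120 degrees. So 341 mm is 0.682, 310 mm is 0.62, -0.943 rad is -0.4502.

Emit:
advance(
  motion=[
    {"d":[0.124,-0.02,0],"turn":-0.0859,"jaw":80},
    {"d":[0.248,-0.04,0],"turn":-0.1719,"jaw":75},
    {"d":[0.372,-0.06,0],"turn":-0.2578,"jaw":70},
    {"d":[0.496,-0.08,0],"turn":-0.3438,"jaw":70},
    {"d":[0.62,-0.1,0],"turn":-0.4297,"jaw":70},
    {"d":[0.682,-0.113,0],"turn":-0.4502,"jaw":70},
    {"d":[0.682,-0.113,0],"turn":-0.4502,"jaw":70},
  ],
)

```text
time: 0.98
eef_pos: [513.7, -384.7, 222.0]
tcp_rot: [0.793, 0.609, 0.0, -0.0]
force: [-0.2, -0.7, 0.6]
gripper_width: 70.3
grip_force: 0.0
```

```bash
python3 - <<'E'
from h import *
from bench import bot,eyes
from scipy.spatial.transform import Rotation as R
s=bot.state();c=eyes.camera("wrist");T=np.eye(4);T[:3,:3]=R.from_quat(s["tcp_rot"]).as_matrix();T[:3,3]=s["eef_pos"];T=T@c["mount"]
im=c["image"];cv2.imwrite("pics/w1.png",im[:,:,::-1]);h=cv2.cvtColor(im,cv2.COLOR_RGB2HSV)
y=(h[...,1]>100)&(h[...,2]>100)&(h[...,0]>8)&(h[...,0]<35)
for k in blobs(y,400):print(cv2.boundingRect(k),rect(c,k,161,T))
E
python3 go.py 512 -386 138 1.307
```

```text
(261, 359, 318, 22) ((566.355712890625, -572.790771484375), (25.936552047729492, 318.6241760253906), 75.17363739013672)
(439, 288, 27, 58) ((604.7688598632812, -518.170654296875), (67.32577514648438, 20.629154205322266), 89.1581039428711)
(179, 287, 27, 59) ((370.0102844238281, -455.6151123046875), (67.69577026367188, 20.950437545776367), 61.13515090942383)
(524, 239, 83, 32) ((706.5816040039062, -479.0328063964844), (22.467456817626953, 69.33847045898438), 89.44610595703125)
(302, 174, 43, 77) ((514.8690185546875, -388.25714111328125), (66.32600402832031, 34.24200439453125), 75.09564971923828)
(474, 135, 48, 30) ((657.2531127929688, -371.37847900390625), (16.218496322631836, 34.18073654174805), 59.53446578979492)
(587, 81, 35, 36) ((736.8453979492188, -354.7021484375), (24.5700626373291, 23.51650619506836), 37.829734802246094)
(224, 0, 50, 30) ((504.7650146484375, -230.85330200195312), (17.649513244628906, 31.246421813964844), 44.3148193359375)
t 1.025 at [ 512.3 -385.8  222. ] th 1.3084 tilt [-0.0012  0.0005] F [ 0.1 -0.8  0.1] w 70.1
delta [-0.3 -0.1 84. ] turn 0.001
```

View pics/w1.png

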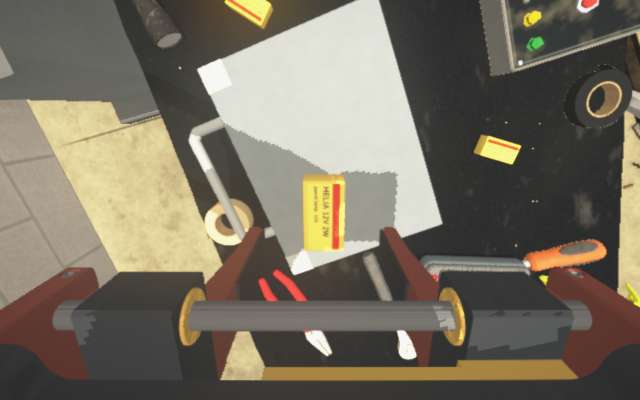

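The wrist picture shows the carton at about (302-345,174-251), aligned and centred between the fingers, with the bar clear at (215,190). Descend and grip.

Scaled: 83 mm is 0.166, 70 mm is 0.14.

Emit:
advance(
  motion=[
    {"d":[0,0.002,0.08],"jaw":70},
    {"d":[0,0.002,0.14],"jaw":70},
    {"d":[0,0.002,0.166],"jaw":70},
    {"d":[0,0.002,0.166],"jaw":70},
    {"d":[0,0.002,0.166],"jaw":20},
    {"d":[0,0.002,0.166],"jaw":20},
    {"d":[0,0.002,0.166],"jaw":20},
    {"d":[0,0.002,0.166],"jaw":20},
  ],
  force=15,
)

```text
time: 2.02
eef_pos: [513.3, -387.0, 140.1]
tcp_rot: [0.794, 0.608, 0.0, 0.0]
force: [0.5, 0.6, 3.3]
gripper_width: 33.5
grip_force: 14.9
```

```bash
python3 go.py 512 -386 230 1.307
```

```text
t 2.025 at [ 513.3 -387.   140.1] th 1.3069 tilt [ 0.0007 -0.0005] F [0.5 0.6 3.3] w 33.5
delta [  0.6  -1.5 -89.9] turn -0.0
```

Scaled: -70 mm is -0.14, -30 mm is -0.06.

Emit:
advance(
  motion=[
    {"d":[0,0,-0.06],"jaw":20},
    {"d":[0,0,-0.14],"jaw":20},
  ],
)

```text
time: 2.28
eef_pos: [512.2, -385.9, 209.0]
tcp_rot: [0.794, 0.608, -0.0, -0.002]
force: [-0.6, 0.8, -1.6]
gripper_width: 33.6
grip_force: 15.0
```

```bash
python3 go.py 464.4 46.2 209 1.307
```

```text
t 2.275 at [ 512.2 -385.9  209. ] th 1.3069 tilt [-0.0025  0.0024] F [-0.6  0.8 -1.6] w 33.6
delta [ 404.7 -158.8    1.2] turn -0.0
```

Scaled: 405 mm is 0.81, 354 mm is 0.708.

Emit:
advance(
  motion=[
    {"d":[0.1,-0.04,0],"jaw":20},
    {"d":[0.202,-0.08,0],"jaw":20},
    {"d":[0.304,-0.12,0],"jaw":20},
    {"d":[0.404,-0.158,0],"jaw":20},
    {"d":[0.506,-0.198,0],"jaw":20},
    {"d":[0.608,-0.238,0],"jaw":20},
    {"d":[0.708,-0.278,0],"jaw":20},
    {"d":[0.81,-0.318,0],"jaw":20},
    {"d":[0.81,-0.318,0],"jaw":20},
    {"d":[0.81,-0.318,0],"jaw":20},
  ],
)

```text
time: 3.52
eef_pos: [465.3, 45.5, 209.8]
tcp_rot: [0.794, 0.608, -0.0, 0.0]
force: [0.1, -0.7, -1.4]
gripper_width: 33.6
grip_force: 15.0
```

```bash
python3 - <<'E'
from h import *
from bench import bot,eyes
from scipy.spatial.transform import Rotation as R
s=bot.state();c=eyes.camera("wrist");T=np.eye(4);T[:3,:3]=R.from_quat(s["tcp_rot"]).as_matrix();T[:3,3]=s["eef_pos"];T=T@c["mount"]
im=c["image"];cv2.imwrite("pics/w2.png",im[:,:,::-1])
E
python3 go.py 464.4 46.2 17 1.307
```

```text
t 3.575 at [465.4  44.9 209.7] th 1.3067 tilt [ 0.0002 -0.0005] F [ 0.7  0.4 -0.2] w 34.1
delta [  1.   -1.4 192.7] turn -0.0
```

View pics/w2.png

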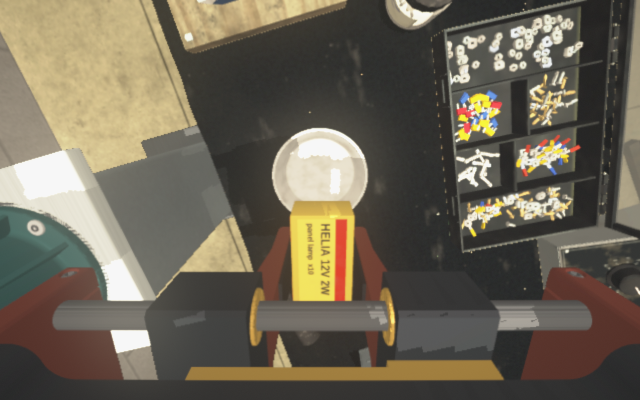

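The wrist picture shows the carton held square at (322,252) and the dish centre at about (320,174); check its position.

```bash
python3 - <<'E'
from h import *
from bench import bot,eyes
from scipy.spatial.transform import Rotation as R
s=bot.state();c=eyes.camera("wrist");T=np.eye(4);T[:3,:3]=R.from_quat(s["tcp_rot"]).as_matrix();T[:3,3]=s["eef_pos"];T=T@c["mount"]
for p in((320,128),(273,174),(367,174)):print(plane(c,p,26,T))
E
```

```text
[478.99093427 100.03248263  26.        ]
[409.31267117  62.06283883  26.        ]
[520.00299455  32.23714741  26.        ]
```

Scaled: 191 mm is 0.382, 182 mm is 0.364.

Emit:
advance(
  motion=[
    {"d":[0,-0.002,0.12],"jaw":20},
    {"d":[0,-0.002,0.24],"jaw":20},
    {"d":[0,-0.002,0.33],"jaw":20},
    {"d":[0,-0.002,0.364],"jaw":20},
    {"d":[0,-0.002,0.382],"jaw":20},
    {"d":[0,-0.002,0.382],"jaw":20},
  ],
)

```text
time: 4.38
eef_pos: [464.6, 45.2, 18.6]
tcp_rot: [0.794, 0.607, -0.0, -0.0]
force: [-0.8, -0.2, -1.0]
gripper_width: 33.6
grip_force: 15.0
```

Emit:
advance(
  motion=[
    {"jaw":46},
    {"jaw":46},
    {"jaw":46},
  ],
)

```text
time: 4.75
eef_pos: [464.8, 45.9, 19.3]
tcp_rot: [0.794, 0.608, 0.001, 0.0]
force: [0.9, -0.4, -0.0]
gripper_width: 45.9
grip_force: 0.0
```

Emit:
advance(
  motion=[
    {"d":[0,0,-0.06],"jaw":46},
    {"d":[0,0,-0.18],"jaw":46},
    {"d":[0,0,-0.3],"jaw":50},
    {"d":[0,0,-0.38],"jaw":50},
  ],
)

```text
time: 5.25
eef_pos: [465.0, 46.0, 211.9]
tcp_rot: [0.794, 0.608, 0.001, 0.001]
force: [0.8, 0.4, 0.5]
gripper_width: 50.1
grip_force: 0.0
```

```bash
python3 - <<'E'
from h import *
from bench import bot,eyes
c=eyes.camera("wrist");im=c["image"];cv2.imwrite("pics/w3.png",im[:,:,::-1])
E
python3 go.py 416.6 -356 205 1.676
```

```text
t 5.3 at [467.7  45.9 216. ] th 1.3072 tilt [ 0.0103 -0.0004] F [1.5 0.1 4.1] w 49.9
delta [-401.3   55.3   10.7] turn -0.369
```

View pics/w3.png

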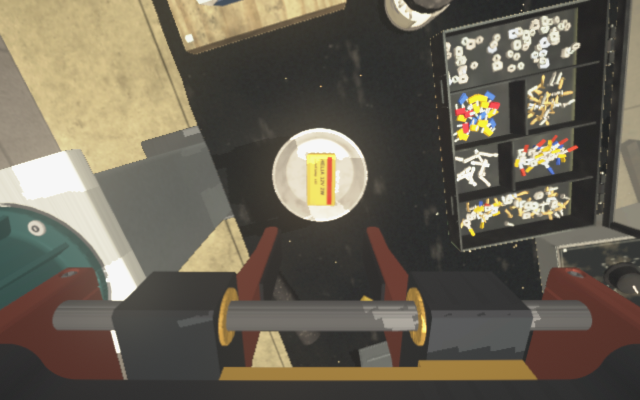

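The wrist picture shows the carton lying flat in the dish at (320,180). Now to the bar.

Emit:
advance(
  motion=[
    {"jaw":40},
    {"jaw":36},
  ],
)

```text
time: 5.55
eef_pos: [463.1, 46.0, 207.5]
tcp_rot: [0.794, 0.608, -0.001, -0.001]
force: [0.3, -0.7, -0.2]
gripper_width: 36.7
grip_force: 0.0
```

```bash
python3 go.py 416.6 -356 205 1.676
```

```text
t 5.55 at [463.1  46.  207.5] th 1.3069 tilt [-0.0023  0.0002] F [ 0.3 -0.7 -0.2] w 36.7
delta [-400.2   60.     2.5] turn -0.369
```

Scaled: -400 mm is -0.8, -350 mm is -0.7, -0.369 rad is -0.1762.

Emit:
advance(
  motion=[
    {"d":[-0.1,0.014,0],"turn":-0.0239,"jaw":36},
    {"d":[-0.2,0.03,0],"turn":-0.0477,"jaw":36},
    {"d":[-0.3,0.044,0],"turn":-0.0716,"jaw":36},
    {"d":[-0.4,0.06,0],"turn":-0.0955,"jaw":36},
    {"d":[-0.5,0.074,0],"turn":-0.1194,"jaw":36},
    {"d":[-0.6,0.09,0],"turn":-0.1432,"jaw":36},
    {"d":[-0.7,0.104,0],"turn":-0.1671,"jaw":36},
    {"d":[-0.8,0.12,0],"turn":-0.1762,"jaw":36},
    {"d":[-0.8,0.12,0],"turn":-0.1762,"jaw":36},
    {"d":[-0.8,0.12,0],"turn":-0.1762,"jaw":36},
  ],
)

```text
time: 6.8
eef_pos: [416.9, -354.5, 206.9]
tcp_rot: [0.669, 0.743, 0.0, -0.002]
force: [0.3, 0.7, 0.4]
gripper_width: 36.0
grip_force: 0.0
```

```bash
python3 - <<'E'
from h import *
from bench import bot,eyes
from scipy.spatial.transform import Rotation as R
s=bot.state();c=eyes.camera("wrist");T=np.eye(4);T[:3,:3]=R.from_quat(s["tcp_rot"]).as_matrix();T[:3,3]=s["eef_pos"];T=T@c["mount"]
im=c["image"];cv2.imwrite("pics/w4.png",im[:,:,::-1]);np.savez("w4.npz",**{k:v for k,v in c.items()},T=T)
E
python3 go.py 416.6 -356 91 1.676
```

```text
t 6.85 at [ 417.1 -354.1  207.2] th 1.676 tilt [-0.0021  0.003 ] F [ 0.3  0.4 -0.9] w 35.9
delta [ -2.2  -0.5 116.2] turn -0.0
```

View pics/w4.png

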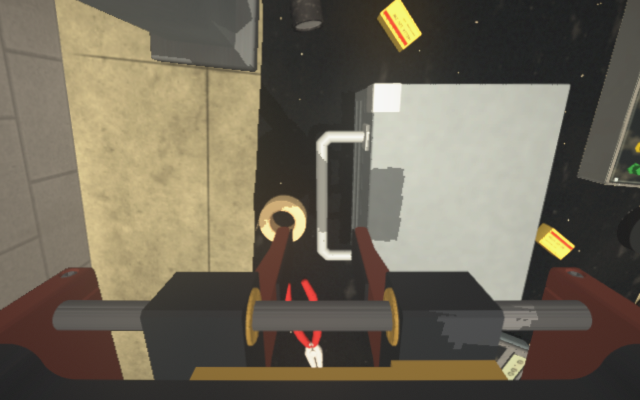

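The wrist picture shows the bar vertical at column ~322, rows 137-257, parallel to the pads and centred between the fingers.

```bash
python3 - <<'E'
from h import *
c=dict(np.load("w4.npz"));T=c["T"]
g=cv2.cvtColor(c["image"],cv2.COLOR_RGB2GRAY)
P=[]
for r in range(155,240,12):
    w=g[r,308:340].astype(float);w[w<110]=0;u=308+(w*np.arange(32)).sum()/w.sum();p=plane(c,(u,r),110,T)[:2];P.append(p);print(r,round(u,1),p.round(1))
d=P[0]-P[-1];print("yaw",-np.arctan2(d[0],d[1]))
print("ends",plane(c,(322,136),110,T),plane(c,(322,258),110,T))
E
```

```text
155 321.8 [ 413.3 -315.4]
167 321.1 [ 413.8 -326.3]
179 321.5 [ 415.3 -337.4]
191 321.5 [ 416.5 -348.8]
203 321.5 [ 417.8 -360.4]
215 321.5 [ 419.  -372.4]
227 321.4 [ 420.2 -384.7]
239 321.5 [ 421.7 -397.3]
yaw 0.10209536462514361
ends [ 411.66826535 -298.7046295   110.        ] [ 424.29527728 -417.94408079  110.        ]
```

Scaled: 116 mm is 0.232, 105 mm is 0.21.

Emit:
advance(
  motion=[
    {"d":[-0.006,0,0.08],"jaw":36},
    {"d":[-0.006,0,0.16],"jaw":36},
    {"d":[-0.006,0,0.21],"jaw":36},
    {"d":[-0.006,0,0.232],"jaw":36},
    {"d":[-0.006,0,0.232],"jaw":36},
  ],
)

```text
time: 7.48
eef_pos: [418.0, -357.7, 92.3]
tcp_rot: [0.669, 0.744, 0.0, -0.001]
force: [-0.1, 0.1, -0.3]
gripper_width: 36.1
grip_force: 0.0
```

Emit:
advance(
  motion=[
    {"jaw":24},
    {"jaw":14},
    {"jaw":4},
    {"jaw":4},
    {"jaw":4},
  ],
  force=20,
)

```text
time: 8.1
eef_pos: [416.9, -359.5, 93.4]
tcp_rot: [0.669, 0.743, -0.001, -0.0]
force: [-6.5, -1.4, 5.3]
gripper_width: 9.3
grip_force: 20.0
```

```bash
python3 go.py
```

```text
t 8.1 at [ 416.9 -359.5   93.4] th 1.6763 tilt [-0.0018 -0.0009] F [-6.5 -1.4  5.3] w 9.3
```

Scaled: -65.3 mm is -0.1306, -55 mm is -0.11.

Emit:
advance(
  motion=[
    {"d":[0,0.004,-0.022],"jaw":4},
    {"d":[0,0.0088,-0.0452],"jaw":4},
    {"d":[0,0.0152,-0.067],"jaw":4},
    {"d":[0,0.0228,-0.0888],"jaw":4},
    {"d":[0,0.032,-0.11],"jaw":4},
    {"d":[0,0.042,-0.1306],"jaw":4},
    {"d":[0,0.042,-0.1306],"jaw":4},
  ],
  force=20,
)

```text
time: 8.98
eef_pos: [436.9, -357.3, 158.7]
tcp_rot: [0.669, 0.743, -0.002, -0.001]
force: [-7.0, -2.8, 1.2]
gripper_width: 9.2
grip_force: 20.0
```

```bash
python3 go.py
```

```text
t 8.975 at [ 436.9 -357.3  158.7] th 1.6765 tilt [-0.0038 -0.0013] F [-7.  -2.8  1.2] w 9.2
```

Scaled: -74.1 mm is -0.1482, -67.9 mm is -0.1358.

Emit:
advance(
  motion=[
    {"d":[0,0.012,-0.02],"jaw":4},
    {"d":[0,0.024,-0.0392],"jaw":4},
    {"d":[0,0.038,-0.058],"jaw":4},
    {"d":[0,0.0526,-0.0752],"jaw":4},
    {"d":[0,0.0686,-0.092],"jaw":4},
    {"d":[0,0.0852,-0.1076],"jaw":4},
    {"d":[0,0.103,-0.1224],"jaw":4},
    {"d":[0,0.1216,-0.1358],"jaw":4},
    {"d":[0,0.141,-0.1482],"jaw":4},
    {"d":[0,0.141,-0.1482],"jaw":4},
  ],
  force=20,
)

```text
time: 10.22
eef_pos: [507.8, -349.9, 234.6]
tcp_rot: [0.669, 0.743, -0.001, -0.0]
force: [-9.9, 0.4, 12.9]
gripper_width: 9.4
grip_force: 20.0
```

```bash
python3 go.py
```

```text
t 10.225 at [ 507.8 -349.9  234.6] th 1.676 tilt [-0.002 -0.002] F [-9.9  0.4 12.9] w 9.4
```

Scaled: 30 mm is 0.06, 22 mm is 0.044.

Emit:
advance(
  motion=[
    {"d":[0,0.013,-0.012],"jaw":4},
    {"d":[0,0.028,-0.0204],"jaw":4},
    {"d":[0,0.044,-0.0274],"jaw":4},
    {"d":[0,0.06,-0.034],"jaw":4},
    {"d":[0,0.06,-0.034],"jaw":4},
    {"d":[0,0.06,-0.034],"jaw":4},
  ],
  force=20,
)

```text
time: 10.98
eef_pos: [539.8, -346.5, 249.7]
tcp_rot: [0.669, 0.743, -0.0, 0.001]
force: [-2.0, -1.6, 5.2]
gripper_width: 9.2
grip_force: 20.0
```

```bash
python3 go.py;  python3 - <<'E'
from h import *
from bench import eyes
for n in("side","top"):
    c=eyes.camera(n);np.savez(n+"5.npz",**c);globals()[n]=c["image"]
a=cv2.resize(side[100:230,290:420],(520,520),interpolation=cv2.INTER_CUBIC)
b=cv2.resize(top[140:280,350:480],None,fx=2.1,fy=2.1,interpolation=cv2.INTER_CUBIC)
o=np.zeros((520,800,3),np.uint8);o[:,:520]=a;o[:b.shape[0],525:525+b.shape[1]]=b[:,:275]
cv2.imwrite("pics/lid5.png",o[:,:,::-1])
E
```

```text
t 10.975 at [ 539.8 -346.5  249.7] th 1.6762 tilt [ 0.0011 -0.001 ] F [-2.  -1.6  5.2] w 9.2
```

View pics/lid5.png

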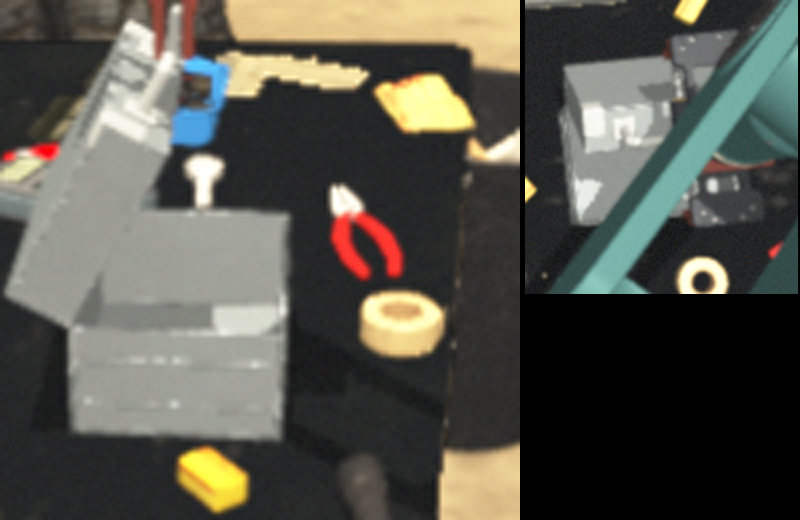

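The side crop shows the lid raised. Its left end face has corners at about (70,328) at the hinge, (8,292) rear top, (172,150) front bottom and (112,98) front top. I'll cast these onto the chest's left side plane.

```bash
python3 - <<'E'
from h import *
c=dict(np.load("side5.npz"));yaw=.103
ex=np.array([np.cos(yaw),np.sin(yaw),0]);ey=np.array([-ex[1],ex[0],0])
H=np.array([605.4,-335.8,85])
Q={}
for n,p in dict(hinge=(70,328),rt=(8,292),fb=(172,150),ft=(112,98),basefront=(288,320),basebot=(282,437),hb=(72,428)).items():
    o,v=ray(c,np.array(p)/4+[290,100]-.375);w=o+v*(((H+100*ey-o)@ey)/(v@ey))
    Q[n]=np.array([(w-H)@ex,w[2]-85]);print(n,Q[n].round(1))
f=lambda a,b:np.arctan2(*(Q[b]-Q[a])[::-1])
print("phi",np.pi-f("hinge","fb"),np.pi-f("rt","ft"),np.pi/2-f("hinge","rt"),np.pi/2-f("fb","ft"))
print("len",np.linalg.norm(Q["fb"]-Q["hinge"]),np.linalg.norm(Q["ft"]-Q["rt"]))
# from TCP readings: bar relative shut grasp
for s,e in((( 417.3,92.3),(539.8,249.7)),((417.3,92.3),(436.9,158.7))):
    dx=(e[0]-s[0])/np.cos(yaw);dz=e[1]-s[1];print("arc phi",np.arctan2(25+dz,190-dx)-.1308,np.hypot(25+dz,190-dx))
E
```

```text
hinge [-1.9  0.6]
rt [40.7 27.3]
fb [-72.7 136.3]
ft [-33.6 171.7]
basefront [-152.9   13. ]
basebot [-152.1  -81.7]
hb [ -1.3 -81.3]
phi 1.0900699954245465 1.095791762073076 1.0112855726567678 0.8356021567300803
len 153.06031499601383 162.37578270692202
arc phi 1.0887095047611703 194.26354103952758
arc phi 0.3617855616211809 193.27322949275128
```

Scaled: 17 mm is 0.034, 11.4 mm is 0.0228.

Emit:
advance(
  motion=[
    {"d":[0,0.0114,-0.004],"jaw":4},
    {"d":[0,0.0228,-0.0074],"jaw":4},
    {"d":[0,0.034,-0.01],"jaw":4},
    {"d":[0,0.034,-0.01],"jaw":4},
    {"d":[0,0.034,-0.01],"jaw":4},
    {"d":[0,0.034,-0.01],"jaw":4},
    {"d":[0,0.034,-0.01],"jaw":4},
  ],
  force=20,
)

```text
time: 11.95
eef_pos: [556.9, -344.7, 254.7]
tcp_rot: [0.669, 0.743, 0.0, 0.001]
force: [-1.1, -2.3, 6.2]
gripper_width: 9.5
grip_force: 20.0
```

```bash
python3 go.py;  python3 - <<'E'
from h import *
from bench import eyes,bot
from bench import bot
c=eyes.camera("side");np.savez("side6.npz",**c)
P=[bot.state()["eef_pos"]]
for i in range(12):eyes.camera("top");P.append(bot.state()["eef_pos"])
print("tcp mean",np.mean(P,0),np.std(P,0))
c=dict(c);im=c["image"]
a=cv2.resize(im[100:195,285:385],(800,760)[:1]*1+(600,) if 0 else (600,570),interpolation=cv2.INTER_CUBIC)
cv2.imwrite("pics/lid6.png",a[:,:,::-1])
E
```

```text
t 11.95 at [ 556.9 -344.7  254.7] th 1.676 tilt [ 0.0017 -0.0009] F [-1.1 -2.3  6.2] w 9.5
tcp mean [ 556.92665588 -344.72188375  254.65131556] [0.01212959 0.01407063 0.01314725]
```

View pics/lid6.png

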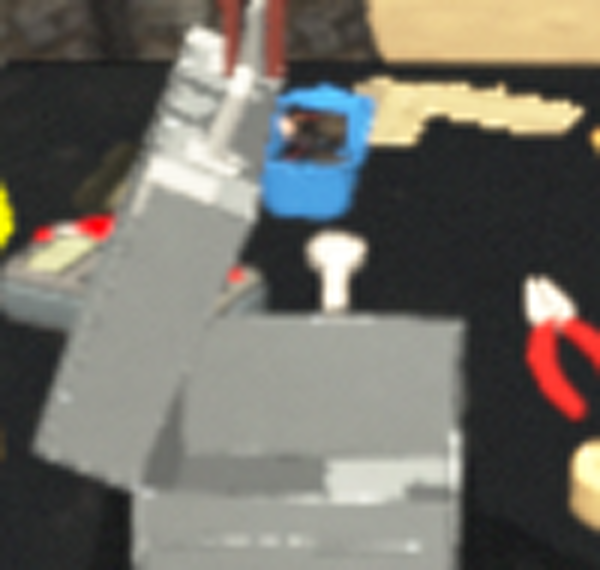

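The side crop shows the left end face at hinge (138,490), rear top (35,450), front bottom (255,217), front top (143,178).

```bash
python3 - <<'E'
from h import *
c=dict(np.load("side6.npz"));yaw=.103
ex=np.array([np.cos(yaw),np.sin(yaw),0]);ey=np.array([-ex[1],ex[0],0])
H=np.array([605.4,-335.8,85]);Q={}
for n,p in dict(hinge=(138,490),rt=(35,450),fb=(255,217),ft=(143,178)).items():
    o,v=ray(c,np.array(p)/6+[285,100]-.42);w=o+v*(((H+100*ey-o)@ey)/(v@ey))
    Q[n]=np.array([(w-H)@ex,w[2]-85]);print(n,Q[n].round(1))
f=lambda a,b:np.arctan2(*(Q[b]-Q[a])[::-1])
print("phi",np.pi-f("hinge","fb"),np.pi-f("rt","ft"),np.pi/2-f("hinge","rt"))
dx=(556.9-417.3)/np.cos(yaw);dz=254.7-92.3;print("arc phi",np.arctan2(25+dz,190-dx)-.1308)
b=np.array([556.9,-344.7]);print("abs phi",np.pi-np.arctan2(254.7+18-85,(b-H[:2])@ex[:2])-.1308)
E
```

```text
hinge [-3.2  1.9]
rt [44.3 21. ]
fb [-58.1 139.8]
ft [ -9.2 156.8]
phi 1.1921363004803083 1.1954085317351797 1.1875536032485141
arc phi 1.1809745081753271
abs phi 1.1838523465187802
```

```bash
python3 -c "
from bench import ticket
print(ticket.sign_off())"
```

```text
the job is handed in; nothing more can be done
None
```

The carton is in the dish and the lid is held by its bar at about 1.18–1.19 rad, right at its 1.18 rad balance point; the job was handed in at about 13 s, with no verdict returned.

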